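# Load the kiln programme and hold the reset button

## Task

Load the new firing programme into the kiln controller: take the programme card out of its wooden stand and slide it into the slot in the top of the controller until it is fully home. Then take the slender stylus from the tool rack, reach it down the round reset hole and hold the recessed button fully down, and finish like that, with the stylus still in the gripper and pressing the button. Leave the other tools and the pottery standing where they are.

Things in the scene. Friction and masses are not known exactly. Their poses are not given: they have to be found in the camera images.
- console: the kiln controller: fixed grey box 130 (x) x 180 (y) x 70 mm tall, origin under its centre, turned about the vertical only. Its flat top holds the card slot and the round reset hole, both 15 mm towards -x from the middle, the slot 50 mm towards -y, the hole 50 mm towards +y. The flat display and the two pale lamps on the top do nothing
- slot (a point): centre of the mouth of the card slot, in the controller's top face, 70 mm above the table. Axes are the controller's: z up, x along the slot's short side (15 mm), y along its long side (47 mm). It goes straight down 50 mm; its mouth is bevelled 3 mm
- hole (a point): centre of the mouth of the round reset hole in the controller's top face, 100 mm along the controller's +y from the slot. It goes straight down, 16.5 mm across, mouth bevelled 3 mm; same axes as the slot
- button_top (a point): centre of the top of the white reset button (12 mm across) at the bottom of the reset hole, 35 mm below the mouth when not pressed; it moves with the button
- reset_button (a joint): travel of the reset button, straight down: 0 = up, 0.006 m = fully down against its stop. Spring: about 2 N to start it, 5 N fully down; it springs back up when let go
- card_mid (a point): programme card, a rigid grey cartridge of about 90 g, 90 mm tall, z up: this point is the middle of its head, 16 (x) x 56 (y) x 50 mm tall. Below the head a blade 12 (x) x 44 (y) x 40 mm; foot 65 mm and shoulder (where head meets blade) 25 mm below this point. Fully home, the shoulder sits on the controller's top, this point 25 mm above the slot's mouth. Fits either way round
- stand: pale wooden stand, fixed, 70 (x) x 90 (y) x 35 mm tall, origin under its centre. The card starts upright in its slot, which is 25 mm deep, with its foot 10 mm above the table and its shoulder 15 mm above the stand; lift the card straight out
- stylus_grip (a point): stylus, the slender tool of the three in the rack, about 60 g: round wooden handle 14 mm across and 70 mm long on a bare steel shaft 8 mm across and 75 mm long. This point is on its axis in the middle of the handle, 110 mm above the tip; z points up along the tool, away from the tip
- stylus_tip (a point): the lower end of the stylus's steel shaft, on its axis; same axes as stylus_grip
- rack: brown wooden tool rack, fixed, 170 (x) x 60 (y) x 50 mm tall, origin under its centre: three tools stand upright in holes 60 mm apart in a row along its x, in any order. The stylus stands in a 9.5 mm hole 40 mm deep, tip 10 mm above the table, 35 mm of bare shaft showing; lift it straight out
- loop_tool: bystander in the rack: short thick wooden handle (22 mm at its foot) with an upright steel wire loop on top, 115 mm long; its 30 mm foot is too short for the reset hole. Origin at the lower end of its foot
- paddle_tool: bystander in the rack: short thick wooden handle (25 mm) with a flat dark wooden paddle 34 mm wide on top, 120 mm long; its 30 mm foot is too short for the reset hole. Origin at the lower end of its foot
- cup: bystander: terracotta cup, 72 mm across, 75 mm tall, origin under its centre
- glaze_jar: bystander: closed jar, 64 mm across, 90 mm tall, origin under its centre
- bowl: bystander: white bowl, 130 mm across, 55 mm tall, origin under its centre
- kiln_post: bystander: upright pale kiln post, 40 mm across, 80 mm tall, origin under its centre
- tile_stack: bystander: terracotta block of test tiles 70 x 70 x 30 mm, origin under its centre
Things that resemble listed ones, but are neither listed nor needed, are in the scene too. Of the things shaped like the part that bears card_mid, the grey one is meant.

How it is judged (in metres and radians):
On the way:
1. the programme card is fully home in the controller's slot (horizontal distance between card_mid and slot below 0.005 m and z of card_mid in the frame of slot below 0.028 m and angle between card_mid's own z axis and vertical below 0.1 rad and angle between the y axis of card_mid and the y axis of slot, either way round below 0.12 rad), for 0.2 s.
At the end, for the whole second after the job is handed in: The card is fully home (its shoulder within 3 mm of the controller's top, upright, within 5 mm of the slot's centre), the reset button is at least 4.5 mm down its 6 mm travel, pressed by the tip of the stylus with more than 1.5 N, and the stylus is in the fingers (all of step 1 and value of joint reset_button above 0.0045 m and distance between stylus_tip and button_top below 0.008 m and contact force between stylus and reset_button above 1.5 N and contact force between the fingers and stylus above 1 N); the arm keeps its last pose, push and grip.
It fails at once if a bystander (another tool, the cup, jar, bowl, kiln post or tiles) is moved more than 30 mm (distance of any of loop_tool, paddle_tool, cup, glaze_jar, bowl, kiln_post, tile_stack from where it was at the start of the episode above 0.03 m).
It also fails if it takes over 64 s, if anything falls off the work surface, if the arm or the gripper's body presses on something with over 40 N, if the wrist force passes 120 N, or if a joint passes its speed limit or range.

## Robot

A 6-joint arm with a two-finger parallel gripper is mounted at the origin on the work surface. World frame = base frame: x ahead of the robot, y to its left, z up, the work surface at z = 0. Lengths are in m, angles in degrees, forces in N, time in s.
With the tool pointing down it reaches from about 0.375 to 0.9 m from the base axis. Payload 3.1 kg.
Tool frame: the origin (TCP) lies on the centre line of the jaws, within the pads' length; the fingertips stand 25 mm ahead of it and the grasp point (between the pads) lies 6 mm ahead of it; y points along the fingers, x is the direction in which the jaws open and shut, and the axes are right-handed (so a half turn about y gives the same grasp; the last joint's range is limited). The gripper opens to 87 mm and grips with 3 to 60 N. Pads are 19 mm wide; open, the fingers measure 117 mm over their backs; the gripper's body (75 mm by 190 mm) begins 51 mm behind the grasp point.
Start: joints at [58.871, 30.224, 82.088, -0, 67.689, -10.227], TCP at [0.223, 0.584, 0.248] pointing down, gripper open.
Joint ranges: [-176.69, 176.69], [-43.24, 126.21], [12.49, 139.97], [-82, 262], [0, 151.66], [-163.58, 163.58]. Speed limits (degrees/s): [159.86, 159.86, 180, 180, 180, 180].

## Interface

Orientations are given as a 3x3 rotation matrix whose columns are the frame's x, y, z axes.
In Python, from rig import * gives the robot as it stands.
- The arm moves only by the tool play_rows, never from a script. Its argument "commands" is a list of rows, each a list of 2 entries, a list of its own where there are three numbers: the shift along the world's x, y, z in m, then the turn, a rotation vector about the world's x, y, z in rad. A call has 1 to 10 rows; each row is the pose to reach, as a shift and turn from the pose commanded when the call began; what a row does not reach only later rows make up. A row lasts 1/8 s, in which the tool goes at most 62.5 mm and 10.7 degrees, less where a joint would pass 70% of its speed; a pose out of reach is approached as far as the arm can. A call with a gripper value outside its range is refused whole. "gripper" is the finger opening in m, from 0 to 0.087, set as the call begins (left out, the last holds). The fingers move at their own pace and stop on an object; the grip force is fixed at half the most. Time passes only in rows, so rows that repeat a pose let the fingers close. It gives the time, the measured TCP pose, the force and the opening at its end, in the units of the state.
- read_state(): the state, without advancing time (a new reading comes with each control period).
- capture(name): name is "side" or "top"; returns a dict with "frame" (480x640x3 uint8, red, green, blue), "depth" (480x640 float32, m along the optical axis (not along the pixel's ray), 0 where there is no reading), "mtx" (3x3 intrinsics, pixels), "dist_coeffs" ([k1, k2, p1, p2, k3] as OpenCV has them; the pictures are not rectified), "cam_to_world" (4x4, takes a point from camera to world coordinates). Camera axes: x right, y down, z forward; pixel columns grow to the right and rows downward; lengths in m; the calibration is good to about 2 mm. A picture is of the moment at which its call begins.
- hand_in(): hands the job in, once; it reports no verdict.
The state is a dict: "time_s": time; "joint_positions": joint angles; "qvel": joint speeds; "tau": joint torques, N m; "position": TCP position; "tcp_rot": TCP orientation; "force": force on the tool from outside, world axes, zero at the start; "moment": the same for the moment, N m; "opening": opening from 0.0 (shut) to 1.0 (fully open).
Only numpy, scipy, OpenCV 4.12 (cv2) and the standard library are available. Lean on these libraries where they do the work, as an engineer would, in place of code of your own. Each camera call takes 0.05 s, during which the arm holds its last target. There are 200 camera calls.

## Working session

There is one attempt and no reset: what is moved stays moved. The work goes in short steps, Python scripts to look and compute and a tool call to move; the robot and the scene stay as the last step left them, time stands still between calls to the robot, and variables do not carry over. Pictures are saved under pics/ and viewed, about 8 in all and at most 12, crops included, and the job is handed in when it is done.

Besides the shell and the picture viewer there is one more tool, called by a JSON object that holds its "op" and its "data", one argument or row to a line. play_rows: Moves the arm, as the interface text tells. Its arguments: {"type":"object","properties":{"commands":{"type":"array"},"gripper":{"type":"number"}},"required":["commands"]}

```bash
mkdir -p pics; cat > h.py <<'E'
from rig import *
import numpy as np, cv2
def cap(n,save=None):
    c=capture(n)
    if save: cv2.imwrite('pics/'+save,c['frame'][:,:,::-1])
    return c
def pts(c):
    d=c['depth']; h,w=d.shape
    u,v=np.meshgrid(np.arange(w),np.arange(h))
    n=cv2.undistortPoints(np.stack([u,v],-1).reshape(-1,1,2).astype(np.float64),c['mtx'],c['dist_coeffs']).reshape(h,w,2)
    P=np.dstack([n*d[...,None],d])
    T=c['cam_to_world']
    W=P@T[:3,:3].T+T[:3,3]; W[d==0]=np.nan
    return W
E
python3 - <<'E'
from h import *
for n in('top','side'):
    c=cap(n,n+'1.png'); np.savez(n+'1.npz',**{k:np.array(v) for k,v in c.items()})
    print(n,c['mtx'],c['cam_to_world'])
s=read_state();print(s)
E
```

```text
top [[515.37064145   0.         319.63293341]
 [  0.         515.37064145 236.59723812]
 [  0.           0.           1.        ]] [[ 2.73348456e-02 -9.90349415e-01  1.35870685e-01  4.57480740e-01]
 [-9.99626148e-01 -2.69985097e-02  4.31784218e-03  1.50933986e-02]
 [-6.07866464e-04 -1.35937917e-01 -9.90717171e-01  1.11798828e+00]
 [ 0.00000000e+00  0.00000000e+00  0.00000000e+00  1.00000000e+00]]
side [[570.17640209   0.         327.39312126]
 [  0.         570.17640209 240.51836906]
 [  0.           0.           1.        ]] [[-0.97757545 -0.12268183  0.17115902  0.38317328]
 [-0.21034228  0.60790354 -0.76564314  0.85050382]
 [-0.01011768 -0.78447591 -0.62007675  0.79061986]
 [ 0.          0.          0.          1.        ]]
{'time_s': 0.1, 'joint_positions': array([ 5.88723051e+01,  3.02720631e+01,  8.21494293e+01, -3.46989938e-03,
        6.76899218e+01, -1.02266251e+01]), 'qvel': array([-0.01668023, -0.24750071, -0.08627937, -0.05030658,  0.02481382,
        0.12980226]), 'tau': array([ 9.57651264e-05, -4.40984881e+01, -1.77149159e+01,  6.34481013e-02,
        5.32611029e-02, -6.21454410e-05]), 'position': array([0.22262765, 0.5833428 , 0.24668422]), 'tcp_rot': array([[ 3.56732993e-01, -9.57265028e-04, -9.34205896e-01],
       [ 9.34204406e-01, -1.69352546e-03,  3.56734159e-01],
       [-1.92359060e-03, -9.99998108e-01,  2.90144803e-04]]), 'force': array([ 0.06628925,  0.14239674, -0.18392451]), 'moment': array([-0.07651696, -0.02385081,  0.11085616]), 'opening': 1.0003587358012038}
```

View pics/top1.png

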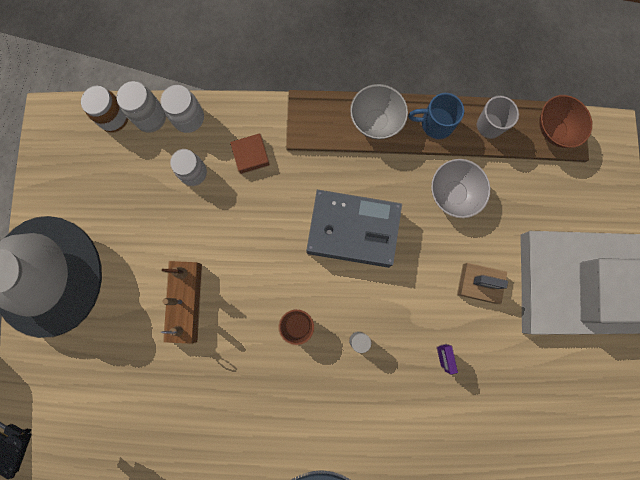

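View pics/side1.png

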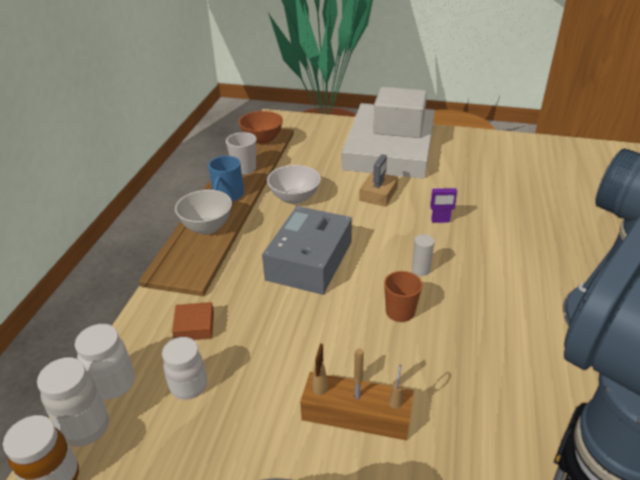

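Top view: console at (355,228), with slot (377,238) and hole (329,230). Card candidates are the grey one in the wooden stand (490,282) and the purple one lying at (447,360); I choose the grey. Rack candidates in the top view are the paddle (172,270), the thin-shafted tool (168,301) and the loop (172,332). I choose the middle one, whose bare shaft shows at side (358,390). Next I measure and check with a close crop.

```bash
cat > m.py <<'E'
from h import *
t=dict(np.load('top1.npz'));s=dict(np.load('side1.npz'))
Wt=pts(t);Ws=pts(s)
def rect(W,box,z0,z1,tag):
    u0,v0,u1,v1=box;P=W[v0:v1,u0:u1].reshape(-1,3);P=P[(P[:,2]>z0)&(P[:,2]<z1)]
    r=cv2.minAreaRect((P[:,:2]*1000).astype(np.float32))
    print(tag,len(P),'c',np.round(r[0],1),'size',np.round(r[1],1),'ang',round(r[2],1),'medz',np.round(np.median(P[:,2])*1000,1),'mean',np.round(P.mean(0)*1000,1))
rect(Wt,(295,180,415,275),.06,.08,'console')
rect(Wt,(450,255,525,310),.028,.042,'stand')
rect(Wt,(450,255,525,310),.085,.115,'card')
rect(Ws,(360,145,400,205),.055,.11,'card side')
rect(Wt,(155,255,210,350),.042,.056,'rack')
rect(Wt,(155,290,185,312),.14,.17,'stylus')
rect(Ws,(345,340,370,383),.09,.17,'stylus side')
# slot/hole: dark pixels
g=cv2.cvtColor(t['frame'],cv2.COLOR_RGB2GRAY)
T=t['cam_to_world']
def ray(uv,z):
    n=cv2.undistortPoints(np.array([[uv]],float),t['mtx'],t['dist_coeffs'])[0,0]
    d=T[:3,:3]@[n[0],n[1],1];return T[:3,3]+d*(z-T[2,3])/d[2]
for nm,b in(('slot',(360,228,394,248)),('hole',(320,222,338,238))):
    u0,v0,u1,v1=b;m=(g[v0:v1,u0:u1]<60).astype(np.uint8)
    c=max(cv2.findContours(m,0,1)[0],key=cv2.contourArea)
    uv=np.array([ray((p[0][0]+u0,p[0][1]+v0),.07)[:2]*1000 for p in c],np.float32)
    print(nm,cv2.contourArea(c),cv2.minAreaRect(uv))
f=t['frame'][:,:,::-1]
a=cv2.resize(f[180:280,300:400],(390,390),interpolation=2);b=cv2.resize(f[250:350,440:540],(390,390),interpolation=2)
sf=s['frame'][:,:,::-1]
c_=cv2.resize(sf[330:440,295:425],(390,200+0),interpolation=2);d_=cv2.resize(sf[140:215,340:440],(390,200),interpolation=2)
cv2.imwrite('pics/crop1.png',np.vstack([np.hstack([a,b]),np.hstack([c_,d_])]))
E
python3 m.py
```

```text
console 5288 c [624.5 -51.3] size [181. 131.] ang 82.1 medz 69.8 mean [624.2 -50.   69.8]
stand 1054 c [ 516.7 -333.4] size [92.  72.2] ang 78.4 medz 34.5 mean [ 515.1 -328.5   34.5]
card 251 c [ 516.8 -332.9] size [58.3 16.7] ang 78.1 medz 99.3 mean [ 516.2 -331.5   98.5]
card side 450 c [ 525.7 -393.1] size [101.  187.2] ang 6.8 medz 67.8 mean [ 521.4 -370.6   73.4]
rack 1999 c [458.8 307.8] size [ 62.8 170. ] ang 89.3 medz 50.0 mean [456.6 305.3  49.9]
stylus 51 c [459.3 305.5] size [11.5 12.1] ang 2.6 medz 153.5 mean [459.1 305.4 152.2]
stylus side 303 c [459.3 310.2] size [13.7 12.1] ang 34.0 medz 128.8 mean [459.2 312.5 127.6]
slot 63.0 ((603.5603637695312, -97.25804138183594), (47.1636848449707, 14.44775390625), 78.92611694335938)
hole 23.0 ((618.9226684570312, 2.9893884658813477), (13.532251358032227, 16.591218948364258), 9.777373313903809)
```

View pics/crop1.png

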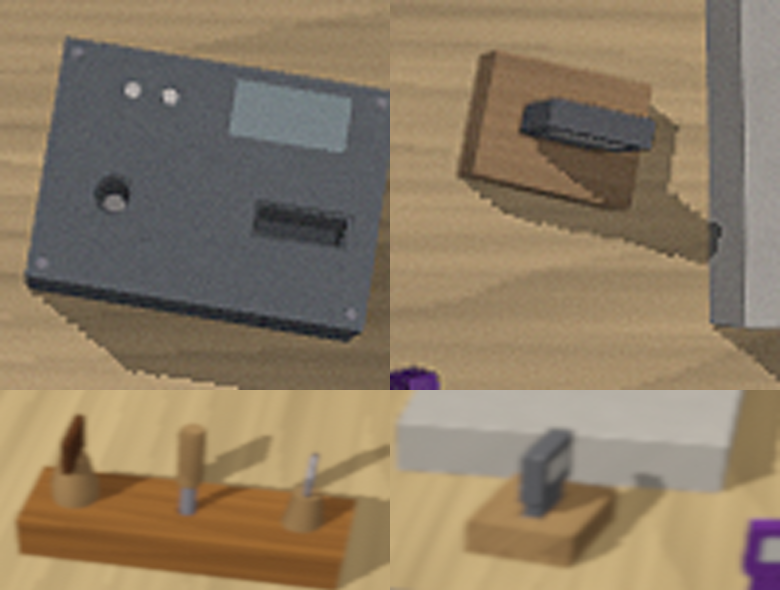

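The crop confirms the choices. The grey card stands in the stand at crop (585,125), the thin-shafted stylus is the middle tool at (190,470), and the slot (300,222) and hole (112,193) are clear. I now travel towards the card, going round the base.

{"op": "play_rows", "data": {
  "commands": [
    [[0.035,-0.048,0],[0,0,-0.15]],
    [[0.07,-0.096,0],[0,0,-0.3]],
    [[0.105,-0.144,0],[0,0,-0.45]],
    [[0.14,-0.192,0],[0,0,-0.6]],
    [[0.175,-0.24,0],[0,0,-0.75]],
    [[0.21,-0.288,0],[0,0,-0.9]],
    [[0.245,-0.336,0],[0,0,-1.05]],
    [[0.277,-0.384,0],[0,0,-1.2]],
    [[0.277,-0.444,0],[0,0,-1.35]],
    [[0.277,-0.504,0],[0,0,-1.414]]
  ],
  "gripper": 0.05
}}

```text
time_s: 1.35
position: [0.5, 0.0779, 0.2471]
tcp_rot: [[0.978, -0.001, 0.209], [-0.209, -0.0, 0.978], [-0.0, -1.0, -0.0]]
force: [0.4, -0.6, -0.0]
opening: 0.575
```

{"op": "play_rows", "data": {
  "commands": [
    [[0.005,-0.06,0],[0,0,0]],
    [[0.01,-0.12,0],[0,0,0]],
    [[0.015,-0.18,0],[0,0,0]],
    [[0.017,-0.24,0],[0,0,0]],
    [[0.017,-0.3,0],[0,0,0]],
    [[0.017,-0.36,0],[0,0,0]],
    [[0.017,-0.413,-0.03],[0,0,0]],
    [[0.017,-0.413,-0.08],[0,0,0]],
    [[0.017,-0.413,-0.08],[0,0,0]],
    [[0.017,-0.413,-0.08],[0,0,0]]
  ]
}}

```text
time_s: 2.6
position: [0.5174, -0.3329, 0.1685]
tcp_rot: [[0.979, 0.001, 0.206], [-0.206, -0.0, 0.979], [0.001, -1.0, -0.0]]
force: [0.2, -0.0, -0.1]
opening: 0.577
```

{"op": "play_rows", "data": {
  "commands": [
    [[0,0,-0.04],[0,0,0]],
    [[0,0,-0.07],[0,0,0]],
    [[0,0,-0.082],[0,0,0]],
    [[0,0,-0.082],[0,0,0]],
    [[0,0,-0.082],[0,0,0]]
  ]
}}

```text
time_s: 3.22
position: [0.5181, -0.3338, 0.0874]
tcp_rot: [[0.979, 0.003, 0.206], [-0.206, -0.002, 0.979], [0.003, -1.0, -0.002]]
force: [0.1, 0.1, -0.3]
opening: 0.577
```

{"op": "play_rows", "data": {
  "commands": [
    [[0,0,0],[0,0,0]],
    [[0,0,0],[0,0,0]],
    [[0,0,0],[0,0,0]],
    [[0,0,0],[0,0,0]],
    [[0,0,0],[0,0,0]]
  ],
  "gripper": 0.0
}}

```text
time_s: 3.85
position: [0.5169, -0.3332, 0.0855]
tcp_rot: [[0.978, -0.0, 0.207], [-0.207, 0.0, 0.978], [-0.0, -1.0, 0.0]]
force: [-0.1, 0.1, 0.4]
opening: 0.183
```

{"op": "play_rows", "data": {
  "commands": [
    [[0,0,0.02],[0,0,0]],
    [[0,0,0.05],[0,0,0]],
    [[0,0,0.09],[0,0,0]],
    [[0,0,0.12],[0,0,0]],
    [[0.02,0.055,0.12],[0,0,0.02]],
    [[0.04,0.11,0.12],[0,0,0.04]],
    [[0.06,0.165,0.12],[0,0,0.07]],
    [[0.08,0.22,0.12],[0,0,0.07]],
    [[0.086,0.2345,0.12],[0,0,0.07]],
    [[0.086,0.2345,0.12],[0,0,0.07]]
  ]
}}

```text
time_s: 5.1
position: [0.6029, -0.0979, 0.2053]
tcp_rot: [[0.991, -0.001, 0.135], [-0.135, -0.0, 0.991], [-0.001, -1.0, -0.0]]
force: [-0.2, 0.2, -1.1]
opening: 0.176
```

{"op": "play_rows", "data": {
  "commands": [
    [[0,0,-0.03],[0,0,0]],
    [[0,0,-0.055],[0,0,0]],
    [[0,0,-0.055],[0,0,0]],
    [[0,0,-0.055],[0,0,0]]
  ]
}}

```text
time_s: 5.6
position: [0.6033, -0.1002, 0.1512]
tcp_rot: [[0.99, 0.001, 0.139], [-0.139, -0.001, 0.99], [0.001, -1.0, -0.001]]
force: [-0.2, -0.8, -1.4]
opening: 0.182
```

```bash
python3 - <<'E'
from h import *
c=cap('top');s=cap('side')
np.savez('top2.npz',**c);np.savez('side2.npz',**s)
a=cv2.resize(c['frame'][170:290,290:430,::-1],(400,343),interpolation=2)
b=cv2.resize(s['frame'][140:310,250:400,::-1],(400,453),interpolation=2)
o=np.zeros((453,800,3),np.uint8);o[:343,:400]=a;o[:,400:]=b
cv2.imwrite('pics/c2.png',o)
# blade seen from side: grey pts above console, height 75..150
W=pts(s);P=W[140:310,250:400].reshape(-1,3)
P=P[(P[:,2]>.077)&(P[:,2]<.105)&(abs(P[:,0]-.603)<.06)&(abs(P[:,1]+.0985)<.06)]
print(len(P),P.min(0),P.max(0),P.mean(0))
r=cv2.minAreaRect((P[:,:2]*1000).astype(np.float32));print(r)
st=read_state();print(st['position'],st['tcp_rot'][:,0],st['force'],st['opening'])
E
```

```text
118 [ 0.5945709  -0.12038558  0.07736315] [ 0.6114186  -0.0734777   0.10484705] [ 0.60133228 -0.09061486  0.09194685]
((602.9595336914062, -97.67501831054688), (47.080928802490234, 12.495523452758789), 81.37744140625)
[ 0.60369276 -0.09972885  0.15183829] [ 0.99035894 -0.13850223  0.00250866] [ 0.10887948  0.58926927 -1.22707318] 0.17961960997792933
```

View pics/c2.png

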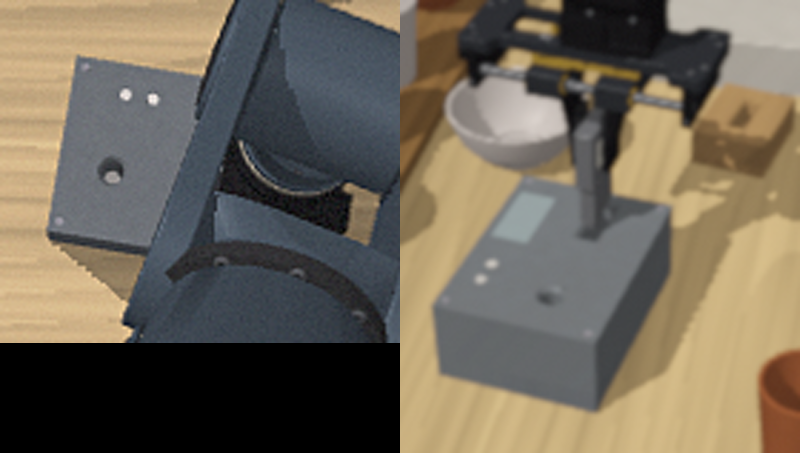

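Held upright over the slot (blade at crop (590,205)). I check the console in the side view for camera bias.

```bash
python3 - <<'E'
from h import *
s=dict(np.load('side1.npz'));W=pts(s)
P=W[200:295,260:355].reshape(-1,3);P=P[(P[:,2]>.064)&(P[:,2]<.076)]
print(cv2.minAreaRect((P[:,:2]*1000).astype(np.float32)),np.median(P[:,2]))
s=dict(np.load('side2.npz'));W=pts(s)
P=W[140:310,250:400].reshape(-1,3)
for z0,z1 in((.082,.09),(.09,.1),(.1,.11),(.12,.13),(.13,.14)):
    Q=P[(P[:,2]>z0)&(P[:,2]<z1)&(abs(P[:,0]-.603)<.05)&(abs(P[:,1]+.0985)<.05)]
    print(z0,len(Q),cv2.minAreaRect((Q[:,:2]*1000).astype(np.float32)))
E
```

```text
((625.0148315429688, -51.386680603027344), (188.79373168945312, 133.05470275878906), 82.05895233154297) 0.0697097727417394
0.082 36 ((599.0416870117188, -94.81431579589844), (42.532745361328125, 10.30822467803955), 65.66825866699219)
0.09 47 ((603.2177124023438, -97.58760070800781), (42.5352668762207, 12.44759750366211), 82.20851135253906)
0.1 50 ((602.457275390625, -97.62713623046875), (47.064971923828125, 11.599973678588867), 81.01774597167969)
0.12 50 ((598.5302124023438, -86.52041625976562), (37.659549713134766, 27.432754516601562), 21.862337112426758)
0.13 78 ((598.3742065429688, -86.50629425048828), (39.144317626953125, 28.472169876098633), 24.215856552124023)
```

{"op": "play_rows", "data": {
  "commands": [
    [[0,-0.0005,-0.005],[0,0,0]],
    [[0,-0.0005,-0.01],[0,0,0]],
    [[0,-0.0005,-0.015],[0,0,0]],
    [[0,-0.0005,-0.02],[0,0,0]],
    [[0,-0.0005,-0.02],[0,0,0]],
    [[0,-0.0005,-0.02],[0,0,0]]
  ]
}}

```text
time_s: 6.45
position: [0.603, -0.0991, 0.1305]
tcp_rot: [[0.991, 0.0, 0.138], [-0.138, -0.0, 0.991], [0.0, -1.0, -0.0]]
force: [-0.9, -0.1, -0.8]
opening: 0.179
```

Entered freely. I continue until it is home.

{"op": "play_rows", "data": {
  "commands": [
    [[0,0,-0.005],[0,0,0]],
    [[0,0,-0.01],[0,0,0]],
    [[0,0,-0.015],[0,0,0]],
    [[0,0,-0.02],[0,0,0]],
    [[0,0,-0.023],[0,0,0]],
    [[0,0,-0.026],[0,0,0]],
    [[0,0,-0.026],[0,0,0]],
    [[0,0,-0.026],[0,0,0]]
  ]
}}

```text
time_s: 7.45
position: [0.6029, -0.0991, 0.1055]
tcp_rot: [[0.991, 0.0, 0.137], [-0.137, -0.0, 0.991], [0.0, -1.0, -0.0]]
force: [-1.8, 1.0, 6.3]
opening: 0.181
```

{"op": "play_rows", "data": {
  "commands": [
    [[0,0,-0.002],[0,0,0]],
    [[0,0,-0.002],[0,0,0]],
    [[0,0,-0.002],[0,0,0]]
  ]
}}

```text
time_s: 7.82
position: [0.6029, -0.0991, 0.1055]
tcp_rot: [[0.991, 0.001, 0.137], [-0.137, -0.0, 0.991], [0.001, -1.0, -0.0]]
force: [-4.4, 2.6, 15.8]
opening: 0.181
```

{"op": "play_rows", "data": {
  "commands": [
    [[0,0,0.001],[0,0,0]],
    [[0,0,0.001],[0,0,0]],
    [[0,0,0.001],[0,0,0]],
    [[0,0,0.001],[0,0,0]]
  ],
  "gripper": 0.05
}}

```text
time_s: 8.32
position: [0.6028, -0.0991, 0.1031]
tcp_rot: [[0.99, -0.001, 0.138], [-0.138, 0.0, 0.99], [-0.001, -1.0, 0.0]]
force: [-0.2, 0.2, 0.4]
opening: 0.531
```

{"op": "play_rows", "data": {
  "commands": [
    [[0,0,0.04],[0,0,0]],
    [[0,0,0.09],[0,0,0]],
    [[0,0,0.15],[0,0,0]],
    [[-0.02,0.05,0.166],[0,0,0.17]],
    [[-0.04,0.1,0.166],[0,0,0.34]],
    [[-0.06,0.15,0.166],[0,0,0.51]],
    [[-0.08,0.2,0.166],[0,0,0.68]],
    [[-0.1,0.25,0.166],[0,0,0.85]],
    [[-0.12,0.3,0.166],[0,0,1.02]],
    [[-0.135,0.35,0.166],[0,0,1.19]]
  ]
}}

```text
time_s: 9.57
position: [0.4668, 0.2524, 0.2694]
tcp_rot: [[0.491, -0.0, -0.871], [0.871, -0.0, 0.491], [-0.0, -1.0, 0.0]]
force: [0.9, -0.5, 0.9]
opening: 0.576
```

```bash
python3 - <<'E'
from h import *
c=cap('top');W=pts(c);np.savez('top3.npz',**c)
P=W[215:255,350:405].reshape(-1,3);P=P[(P[:,2]>.1)&(P[:,2]<.14)]
print(len(P),np.median(P[:,2]) if len(P) else 0,cv2.minAreaRect((P[:,:2]*1000).astype(np.float32)) if len(P)>3 else '')
cv2.imwrite('pics/c3.png',cv2.resize(c['frame'][170:290,290:430,::-1],(560,480),interpolation=2))
s=cap('side');W=pts(s)
P=W[335:383,340:375].reshape(-1,3);P=P[(P[:,2]>.09)&(P[:,2]<.17)]
for z in(.095,.11,.125,.14):
    Q=P[abs(P[:,2]-z)<.007];print(z,len(Q),Q.min(0),Q.max(0))
E
```

```text
274 0.11935147717047712 ((602.3455200195312, -99.17816162109375), (55.96796798706055, 16.69994354248047), 82.69036102294922)
0.095 41 [0.45318666 0.30857751 0.09029005] [0.46536053 0.31556519 0.10184563]
0.11 56 [0.4535523  0.3100219  0.10319346] [0.46570418 0.31607842 0.11681556]
0.125 62 [0.45277507 0.30777072 0.11815345] [0.46628912 0.31572215 0.13172617]
0.14 60 [0.45295946 0.30784146 0.13346636] [0.46678686 0.31622314 0.14651692]
```

View pics/c3.png

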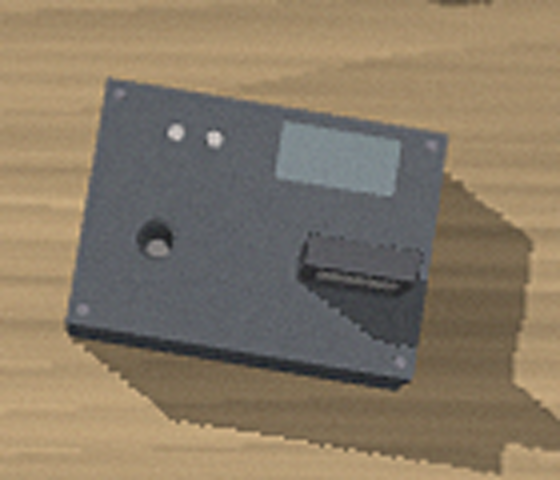

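The card (crop (360,265)) stands home: top at 119 mm, within 1 mm of the slot centre. Now the stylus.

{"op": "play_rows", "data": {
  "commands": [
    [[-0.003,0.02,0],[0,0,0.17]],
    [[-0.006,0.04,0],[0,0,0.34]],
    [[-0.0085,0.057,0],[0,0,0.52]],
    [[-0.0085,0.057,-0.03],[0,0,0.52]],
    [[-0.0085,0.057,-0.06],[0,0,0.52]],
    [[-0.0085,0.057,-0.09],[0,0,0.52]],
    [[-0.0085,0.057,-0.12],[0,0,0.52]],
    [[-0.0085,0.057,-0.144],[0,0,0.52]],
    [[-0.0085,0.057,-0.144],[0,0,0.52]],
    [[-0.0085,0.057,-0.144],[0,0,0.52]]
  ]
}}

```text
time_s: 10.92
position: [0.4603, 0.3077, 0.1261]
tcp_rot: [[-0.0, 0.001, -1.0], [1.0, 0.0, -0.0], [0.0, -1.0, -0.001]]
force: [0.4, 0.7, -0.3]
opening: 0.571
```

{"op": "play_rows", "data": {
  "commands": [
    [[0,0,0],[0,0,0]],
    [[0,0,0],[0,0,0]],
    [[0,0,0],[0,0,0]],
    [[0,0,0],[0,0,0]],
    [[0,0,0],[0,0,0]],
    [[0,0,0],[0,0,0]]
  ],
  "gripper": 0.0
}}

```text
time_s: 11.68
position: [0.4596, 0.3078, 0.1257]
tcp_rot: [[-0.001, 0.0, -1.0], [1.0, -0.0, -0.001], [-0.0, -1.0, -0.0]]
force: [-0.4, -0.3, 2.1]
opening: 0.159
```

{"op": "play_rows", "data": {
  "commands": [
    [[0,0,0.01],[0,0,0]],
    [[0,0,0.03],[0,0,0]],
    [[0,0,0.07],[0,0,0]],
    [[0,0,0.11],[0,0,0]],
    [[0.026,-0.05,0.12],[0,0,0]],
    [[0.052,-0.1,0.12],[0,0,0]],
    [[0.078,-0.15,0.12],[0,0,0]],
    [[0.104,-0.2,0.12],[0,0,0]],
    [[0.13,-0.25,0.12],[0,0,0]],
    [[0.15,-0.29,0.12],[0,0,0]]
  ]
}}

```text
time_s: 12.92
position: [0.6102, 0.0158, 0.246]
tcp_rot: [[0.0, 0.001, -1.0], [1.0, 0.0, 0.0], [0.0, -1.0, -0.001]]
force: [0.4, 0.3, -1.2]
opening: 0.151
```

{"op": "play_rows", "data": {
  "commands": [
    [[0.007,-0.0175,-0.02],[0,0,0]],
    [[0.007,-0.0175,-0.04],[0,0,0]],
    [[0.007,-0.0175,-0.048],[0,0,0]],
    [[0.007,-0.0175,-0.048],[0,0,0]],
    [[0.007,-0.0175,-0.048],[0,0,0]]
  ]
}}

```text
time_s: 13.55
position: [0.6166, 0.001, 0.1981]
tcp_rot: [[-0.002, 0.001, -1.0], [1.0, -0.0, -0.002], [-0.0, -1.0, -0.001]]
force: [-0.4, 1.0, -1.1]
opening: 0.154
```

```bash
python3 - <<'E'
from h import *
s=cap('side');c=cap('top');np.savez('side4.npz',**s)
b=cv2.resize(s['frame'][130:300,240:410,::-1],(400,400),interpolation=2)
a=cv2.resize(c['frame'][170:290,290:430,::-1],(400,400),interpolation=2)
cv2.imwrite('pics/c4.png',np.hstack([a,b]))
W=pts(s);P=W[130:300,240:410].reshape(-1,3)
for z in(.085,.095,.105,.115,.125,.135,.145):
    Q=P[(abs(P[:,2]-z)<.005)&(abs(P[:,0]-.6165)<.03)&(abs(P[:,1])<.03)]
    if len(Q):print(z,len(Q),(Q.min(0)*1000).round(1),(Q.max(0)*1000).round(1))
print(read_state()['position'],read_state()['opening'])
E
```

```text
0.085 10 [612.9   0.   81.9] [620.9   6.9  89.7]
0.095 18 [6.13e+02 3.00e-01 9.04e+01] [619.7   7.4  99.4]
0.105 17 [613.    1.5 100.4] [619.4   6.9 109.4]
0.115 17 [612.8  -1.7 110.3] [619.   8. 120.]
0.125 16 [612.7   1.2 120.4] [618.6   7.7 130. ]
0.135 17 [6.130e+02 2.000e-01 1.302e+02] [620.5   6.8 139.3]
0.145 15 [613.9   1.4 140. ] [620.4   7.8 149.3]
[0.61684881 0.00081223 0.19842519] 0.1490815955420179
```

View pics/c4.png

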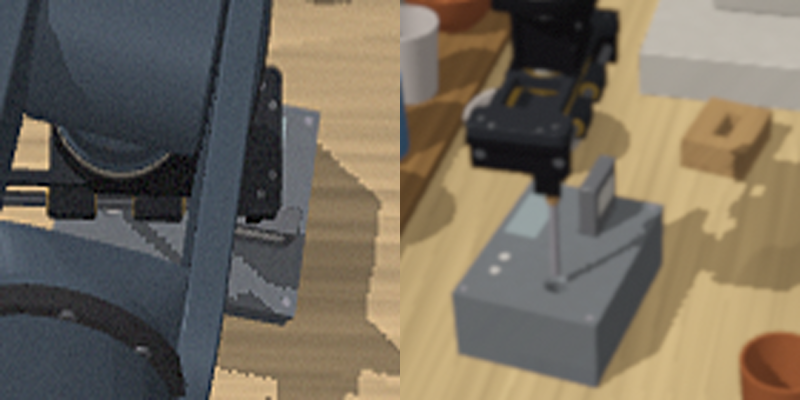

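The stylus is vertical over the hole (crop (555,282)), centred to within 2–3 mm. I descend to just above the button.

{"op": "play_rows", "data": {
  "commands": [
    [[0,-0.0007,-0.01],[0,0,0]],
    [[0,-0.0007,-0.02],[0,0,0]],
    [[0,-0.0007,-0.03],[0,0,0]],
    [[0,-0.0007,-0.04],[0,0,0]],
    [[0,-0.0007,-0.044],[0,0,0]],
    [[0,-0.0007,-0.044],[0,0,0]],
    [[0,-0.0007,-0.044],[0,0,0]]
  ]
}}

```text
time_s: 14.52
position: [0.6167, -0.0004, 0.1539]
tcp_rot: [[-0.001, 0.001, -1.0], [1.0, -0.0, -0.001], [-0.0, -1.0, -0.001]]
force: [-0.1, 0.7, -1.6]
opening: 0.151
```

{"op": "play_rows", "data": {
  "commands": [
    [[0,0,-0.003],[0,0,0]],
    [[0,0,-0.006],[0,0,0]],
    [[0,0,-0.0085],[0,0,0]],
    [[0,0,-0.0085],[0,0,0]],
    [[0,0,-0.0085],[0,0,0]],
    [[0,0,-0.0085],[0,0,0]]
  ]
}}

```text
time_s: 15.28
position: [0.6168, -0.0004, 0.1454]
tcp_rot: [[-0.001, 0.001, -1.0], [1.0, -0.0, -0.001], [-0.0, -1.0, -0.001]]
force: [-0.5, -0.1, 4.7]
opening: 0.153
```

{"op": "play_rows", "data": {
  "commands": [
    [[0,0,-0.001],[0,0,0]],
    [[0,0,-0.002],[0,0,0]],
    [[0,0,-0.002],[0,0,0]],
    [[0,0,-0.002],[0,0,0]]
  ]
}}

```text
time_s: 15.78
position: [0.617, -0.0004, 0.1445]
tcp_rot: [[-0.001, 0.002, -1.0], [1.0, -0.0, -0.001], [-0.0, -1.0, -0.002]]
force: [-0.7, 0.2, 10.0]
opening: 0.155
```

{"op": "play_rows", "data": {
  "commands": [
    [[0,0,0],[0,0,0]],
    [[0,0,0],[0,0,0]],
    [[0,0,0],[0,0,0]],
    [[0,0,0],[0,0,0]],
    [[0,0,0],[0,0,0]],
    [[0,0,0],[0,0,0]]
  ]
}}

```text
time_s: 16.52
position: [0.6171, -0.0004, 0.1445]
tcp_rot: [[-0.001, 0.002, -1.0], [1.0, -0.0, -0.001], [-0.0, -1.0, -0.002]]
force: [-0.8, 0.7, 9.1]
opening: 0.153
```

The reading is steady at about 10 N against the stop, at the predicted height. Last I do a numeric check of the card and the other tools, then hand in.

```bash
python3 - <<'E'
from h import *
s=cap('side');W=pts(s)
P=W[130:300,240:410].reshape(-1,3)
Q=P[(abs(P[:,0]-.603)<.04)&(abs(P[:,1]+.099)<.035)&(P[:,2]>.08)&(P[:,2]<.14)]
print('card top z',np.nanpercentile(Q[:,2],98),len(Q))
a=np.load('side1.npz')['frame'].astype(int);d=abs(a-s['frame']).max(2)
for n,b in dict(rackL=(305,345,335,395),rackR=(385,365,410,410),cup=(383,270,422,322),jar=(160,338,208,398),bowl=(265,165,322,205),post=(412,235,436,276),tile=(170,302,216,340)).items():
    print(n,(d[b[1]:b[3],b[0]:b[2]]>40).mean().round(3))
st=read_state();print(st['force'],st['opening'],st['position'])
hand_in()
E
```

```text
card top z 0.12128449187346395 304
rackL 0.0
rackR 0.08
cup 0.0
jar 0.0
bowl 0.652
post 0.0
tile 0.0
[-1.21879394  0.01762691 10.28894422] 0.15328360897627127 [ 6.17054404e-01 -4.61265510e-04  1.44486988e-01]
the job is handed in; nothing more can be done
```

The card is in the controller's slot and the stylus is holding the reset button down. I handed the job in like that at about 17 s of robot time; hand-in reports no verdict.

- **Card:** I took the grey card from its stand and slid it in until its shoulder seated; it resisted a 16 N push without moving. After release, the top camera put its top at 119 mm, where 120 mm is fully home, and within about 1 mm of the slot's centre. In the final check the side camera read 121 mm.
- **Stylus and button:** The stylus, the middle tool in the rack, is still gripped, with the fingers about 13 mm apart on its 14 mm handle. It presses against the button's stop with a steady 10 N, and its height matches a fully pressed button to within a millimetre. I judged the button by height and force, because the arm hid it from the top camera and I took no further close view.
- **Disagreement:** Before I lowered the stylus, the side camera placed its shaft 2–3 mm further along y than the arm's own reading. The hole has about 4 mm of clearance, and the stylus went in with no side force.
- **Bystanders:** Comparing the side pictures from start and end showed no change at the paddle tool, cup, jar, kiln post or tiles. Two regions did change:
  - **Loop tool:** 8% of its area changed. The missing stylus or its shadow may explain it.
  - **Bowl:** 65% of its area changed, most likely because the gripper is in front of it.

  I didn't confirm either from a clear view, but the arm felt no contact near them.

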